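# Load a stepped maple block into the tilted gluing cradle

### The job

Load the long stepped maple block into the sloping gluing cradle: with its underside down and its thick end towards the low corner, its length along the long fence, lay it flat on the sloping bed clear of both fences while you still hold it, then let go so that it slides down fully home against both fences (if it hangs askew or short of home, nudge it the rest of the way). Then swing the wooden hold-down paddle over and press it firmly onto the block, and leave it resting there. Leave the other blanks and the bench clutter where they are.

Things in the scene. Friction and masses are not known exactly. Their poses are not given: they have to be found in the camera images.
- block: long stepped maple block, loose, about 160 g, footprint 120 x 46 mm. Origin: centre of the underside of the footprint; x along the length, y across, z up. Thick end at -x: 34 mm high from x = -60 to +15 mm; tongue at +x: 18 mm high from x = 15 to 60 mm. Starts on the bench, underside down. Centre of mass at x = -8 mm
- block_tongue (a point): middle of the upper face of the block's thin tongue, at x = +37.5, y = 0, z = 18 mm in the block's frame
- bed: fixed sloping bed of the cradle: slippery white plate (friction about 0.15), tilted 30 degrees, lowest at the corner nearest the robot. Origin: on its surface in that low corner, where the fences' inner faces meet. x: uphill along the long fence (200 mm), y: uphill along the short fence (150 mm), z: normal, out of the surface. Fences stand 20 mm high, 12 mm thick, at y < 0 and at x < 0
- home (a point): point on the bed (x = 60, y = 23, z = 0 mm of its frame) where the block's origin lies when it is fully home: thick end against the short fence, long side against the long fence, axes parallel to the bed's. On the way a block sometimes wedges askew between the fences, up to 15 degrees turned, and then needs a light push on its side
- holddown (a joint): angle (rad) of the dark wooden hold-down paddle: 0 = pad just touching a block that is home, paddle along the bed's +y; grows as it swings up and back. Starts at 1.5 to 1.8, about square to the bed; stops at 1.95 and, with nothing under it, at -0.2. Stiff hinge (0.15 N m): it stays where left; about 2 N near its end moves it
- hinge (a point): middle of the paddle's hinge line, which is parallel to the bed's x axis: x = 55, y = -35, z = 52 mm in the bed's frame, fixed to the bed. Two steel cheeks beside it stand outside the long fence, at bed x = 29 to 41 and 69 to 81 mm, up to z = 55 mm
- paddle_end (a point): middle of the paddle's far end on its back face (the upper one when down), 95 mm from the hinge line, moves with the paddle. The paddle is straight, 22 mm wide, 12 mm thick (6 mm either side of the plane through the hinge line); a 20 mm rubber pad stands 12 mm out of the other face, 60 mm from the hinge line
- plain_blank: bystander: plain maple blank without a step, 120 x 46 x 34 mm; origin at the centre of its underside, x along its length
- short_blank: bystander: short stepped maple blank, 85 x 46 mm footprint, 34 mm high with an 18 mm tongue; origin at the centre of its underside, x along its length
- caul: bystander: wooden clamping caul with a hole near each end, 40 x 180 x 22 mm, origin under its centre
- glue_jar: bystander: amber glass glue jar, 72 mm across, 90 mm high, origin under its centre
- glue_brush: bystander: glue brush lying on the bench, origin under its middle
- knife: bystander: carving knife with wooden handle lying on the bench, 210 mm long, origin under its middle
- tin: bystander: open metal tin, 80 mm across, 70 mm high, origin under its centre
Things that resemble listed ones, but are neither listed nor needed, are in the scene too. What is shaped like the block but blue is not meant.

How it is judged:
On the way, in this order (a step that is already met when the one before it is completed fails the run):
1. the block, still held, lies flat on the bed (within 6 degrees, underside within 5 mm of it and touching), clear of both fences by 8 mm or more, the right way round (angle between the z axis of block and the z axis of bed, either way round below 0.105 rad and angle between the x axis of block and the x axis of bed, either way round below 0.25 rad and z of block in the frame of bed between -0.004 and 0.005 m and x of block in the frame of bed between 0.068 and 0.2 m and y of block in the frame of bed between 0.031 and 0.15 m and x of block_tongue in the frame of bed above 0.095 m and contact force between block and bed above 0.3 N and contact force between the fingers and block above 1 N), for 0.1 s.
2. the block, let go, lies home in the low corner: within 4 mm of both fences and square to them, thick end to the corner (x of block in the frame of bed below 0.064 m and y of block in the frame of bed below 0.027 m and z of block in the frame of bed below 0.004 m and x of block_tongue in the frame of bed above 0.09 m and angle between the x axis of block and the x axis of bed, either way round below 0.06 rad and contact force between the fingers and block below 0.1 N), for 0.2 s.
3. the paddle is pressed onto the block with at least 4 N (contact force between holddown and block above 4 N and value of joint holddown below 0.05 rad), for 0.05 s.
At the end, for the whole second after the job is handed in: The block lies flat on the bed, at rest, home in the low corner: within 4 mm of touching both fences, square to them within 3.4 degrees, thick end to the corner; the paddle is down on it, within 0.04 rad of touching (x of block in the frame of bed between 0.056 and 0.064 m and y of block in the frame of bed between 0.019 and 0.027 m and z of block in the frame of bed below 0.004 m and x of block_tongue in the frame of bed above 0.09 m and angle between the x axis of block and the x axis of bed, either way round below 0.06 rad and angle between the z axis of block and the z axis of bed, either way round below 0.06 rad and value of joint holddown between -0.04 and 0.04 rad and linear speed of block below 0.01 m/s).
It fails at once if another blank or a thing of the bench clutter is moved by more than 25 mm (distance of any of plain_blank, short_blank, caul, glue_jar, glue_brush, knife, tin from where it was at the start of the episode above 0.025 m).
It fails at once if the paddle is forced onto the block with more than 80 N (contact force between holddown and block above 80 N).
It also fails if it takes over 64 s, if anything falls off the work surface, if the arm or the gripper's body presses on something with over 40 N, if the wrist force passes 120 N, or if a joint passes its speed limit or range.

### The arm

A 6-joint arm with a two-finger parallel gripper is mounted at the origin on the work surface. World frame = base frame: x ahead of the robot, y to its left, z up, the work surface at z = 0. Lengths are in m, angles in rad, forces in N, time in s.
With the tool pointing down it reaches from about 0.35 to 0.85 m from the base axis. Payload 8.1 kg.
Tool frame: the origin (TCP) lies at the centre of the arm's flange, where the gripper is bolted on; the fingertips stand 186 mm ahead of it and the grasp point (between the pads) lies 167 mm ahead of it; z points along the fingers, y is the line along which they close (so a half turn about z gives the same grasp; the last joint's range is limited). The gripper opens to 93 mm and grips with 3 to 60 N. Pads are 15 mm wide; open, the fingers measure 128 mm over their backs; the gripper's body (75 mm by 188 mm) begins 65 mm behind the grasp point.
Start: joints at [1.168, 0.13, 1.488, -0, 1.523, -0.085], TCP at [0.187, 0.57, 0.405] pointing down, gripper open.
Joint ranges: [-2.96, 2.96], [-0.89, 2.26], [0.02, 2.5], [-1.34, 4.48], [0, 2.73], [-2.66, 2.66]. Speed limits (rad/s): [2.39, 2.39, 2.79, 3.14, 3.14, 3.14].

### API

Orientations are given as a rotation vector (axis times angle).
In Python, from plant import robot gives the robot as it stands.
- The arm moves only by the tool apply_moves, never from a script. Its argument "series" is a list of rows, each a list of 2 entries, a list of its own where there are three numbers: the shift along the tool's x, y, z in mm, then the turn, a rotation vector about the tool's x, y, z in rad. A call has 1 to 12 rows; each row shifts and turns the commanded pose from where the row before left it, along the tool's axes as they then stand; what a row does not reach is not made up. A row lasts 1/12 s, in which the tool goes at most 41.7 mm and 7.16 degrees, less where a joint would pass 70% of its speed; a pose out of reach is approached as far as the arm can. A call is refused whole if a number of a shift passes 41.7 or a number of a turn 0.125, either way. A call with a gripper value outside its range is refused whole. "claw" is the opening, from 0 (shut) to 1 (fully open), set as the call begins (left out, the last holds). The fingers move at their own pace and stop on an object; "newtons" is the grip in N (left out, the last holds). Time passes only in rows, so rows that do not move let the fingers close. It gives the time, the measured TCP pose, the force, the opening and the grip force at its end, in the units of the state.
- robot.read_state(): the state, without advancing time (a new reading comes with each control period).
- robot.read_camera(name): name is "side" or "top" or "wrist"; returns (picture, depth): 480x640x3 uint8, blue, green, red; 480x640 float32, m along the optical axis (not along the pixel's ray), 0 where there is no reading.
- robot.calibration(name): a dict with "fx", "fy", "cx", "cy" (pixels), "extrinsics" (4x4, takes a point from world to camera coordinates). Camera axes: x right, y down, z forward; pixel columns grow to the right and rows downward; lengths in m; the calibration is good to about 2 mm. A picture is of the moment at which its call begins: read the wrist's pose just before it. calibration takes no time and is no camera call; for the wrist camera it gives the pose at the moment of the call.
- robot.close_job(): hands the job in; it is judged then, once.
The state is a dict: "t": time; "q": joint angles; "dq": joint speeds; "joint_torque": joint torques, N m; "tool_pos": TCP position; "orientation": TCP orientation; "force": force on the tool from outside, world axes, zero at the start; "wrist_torque": the same for the moment, N m; "opening": finger opening in m; "gripper_force": force on a finger pad.
Only numpy, scipy, OpenCV 4.12 (cv2) and the standard library are available. Lean on these libraries where they do the work, as an engineer would, in place of code of your own. Each camera call takes 0.05 s, during which the arm holds its last target. There are 200 camera calls.

## Working session

There is one attempt and no reset: what is moved stays moved. The work goes in short steps, Python scripts to look and compute and a tool call to move; the robot and the scene stay as the last step left them, time stands still between calls to the robot, and variables do not carry over. Pictures are saved under pics/ and viewed, at most 10 in all, crops included, and the job is handed in when it is done.

Besides the shell and the picture viewer there is one more tool, called by a JSON object that holds its "fn" and its "kwargs", one argument or row to a line. apply_moves: Moves the arm, as the interface text tells. Its arguments: {"type":"object","properties":{"series":{"type":"array"},"claw":{"type":"number"},"newtons":{"type":"number"}},"required":["series"]}

```bash
mkdir -p pics
cat > h.py <<'E'
import numpy as np, cv2
from scipy.spatial.transform import Rotation as R
from plant import robot
def snap(n):
    c=robot.calibration(n); p,d=robot.read_camera(n); return p,d,c
def pts(d,c):
    v,u=np.mgrid[0:480,0:640]
    P=np.stack([(u-c['cx'])/c['fx']*d,(v-c['cy'])/c['fy']*d,d],-1)
    E=np.array(c['extrinsics']); return (P-E[:3,3])@E[:3,:3]
E
python3 - <<'E'
from h import *
print(robot.read_state())
for n in ('top','side'):
    p,d,c=snap(n); print(n,c); cv2.imwrite(f'pics/{n}.png',p); np.savez(f'{n}.npz',p=p,d=d,W=pts(d,c))
E
```

```text
{'t': 0.0, 'q': array([ 1.16761660e+00,  1.31142032e-01,  1.48926428e+00,  2.00108151e-06,
        1.52300105e+00, -8.53997979e-02]), 'dq': array([-1.18702101e-03,  2.72085051e-05, -9.09501785e-04,  1.60515327e-04,
       -1.92123086e-04,  1.76526658e-04]), 'joint_torque': array([-1.37436178e-03, -5.59804523e+01, -4.91791356e+01,  7.71534140e-02,
        3.42892623e-02, -1.24121552e-04]), 'tool_pos': array([0.18736374, 0.56975593, 0.40370681]), 'orientation': array([-4.97000062e-01, -3.10158313e+00,  2.76475613e-03]), 'force': array([ 1.23867318, -0.26966916, -0.42233076]), 'wrist_torque': array([ 0.02968005,  0.01672353, -0.03734905]), 'gripper_force': 0.0, 'opening': 0.09307510967120763}
top {'fx': 607.6126530444253, 'fy': 607.6126530444253, 'cx': 328.7004297527885, 'cy': 227.61488998472464, 'extrinsics': array([[ 0.01329055, -0.99987396,  0.00868423, -0.02248387],
       [-0.98321309, -0.0146487 , -0.18187201,  0.56721774],
       [ 0.1819763 , -0.00612127, -0.98328386,  1.68417555],
       [ 0.        ,  0.        ,  0.        ,  1.        ]])}
side {'fx': 513.9282082887867, 'fy': 513.9282082887867, 'cx': 321.3056676961126, 'cy': 235.89089516574197, 'extrinsics': array([[ 0.93579385, -0.35252914, -0.00361612, -0.50689458],
       [-0.22342202, -0.5850803 , -0.77959197,  0.19339866],
       [ 0.27271316,  0.73034529, -0.62627732,  1.13582789],
       [ 0.        ,  0.        ,  0.        ,  1.        ]])}
```

View pics/top.png

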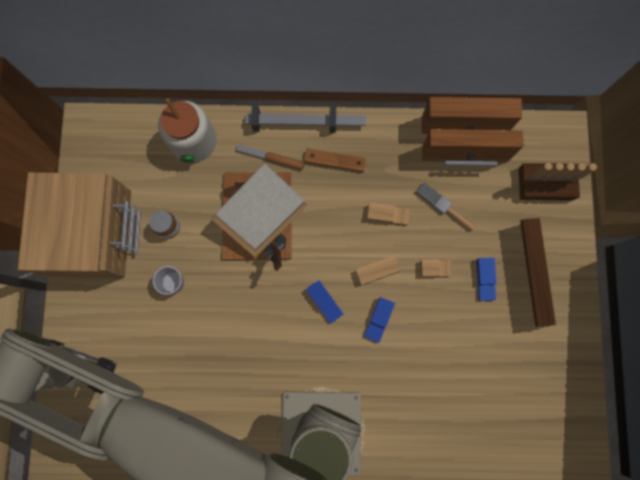

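View pics/side.png

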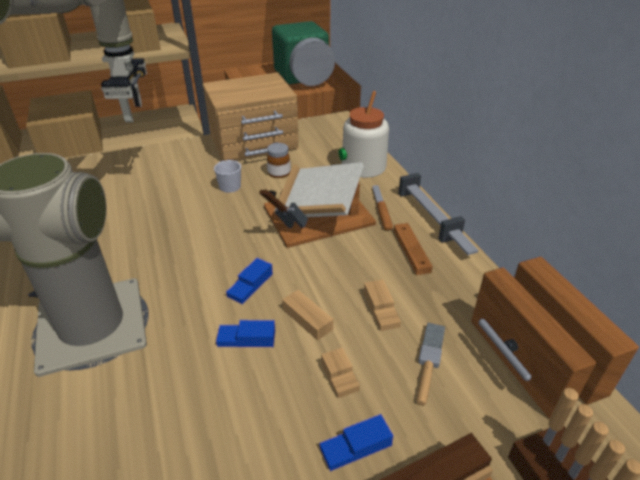

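Run:
```python
from h import *
z=np.load('top.npz'); p,W=z['p'],z['W']
hsv=cv2.cvtColor(p,cv2.COLOR_BGR2HSV)
for n,(u,v) in dict(block=(387,214),plain=(378,270),short=(434,268)).items():
    m=np.zeros((480,640),bool); m[v-25:v+25,u-32:u+32]=1
    m&=(W[...,2]>.009)
    _,l=cv2.connectedComponents(m.astype(np.uint8)); m=l==l[v,u]
    P=W[m]; r=cv2.minAreaRect((P[:,:2]*1000).astype(np.float32)); print(n,m.sum(),r, np.percentile(P[:,2],[5,30,50,70,95]))
    hi=P[P[:,2]>.027];lo=P[(P[:,2]<.023)&(P[:,2]>.013)]; print(' hi',len(hi),hi.mean(0),'lo',len(lo),lo.mean(0) if len(lo) else '')
    if len(hi)>20: print(cv2.minAreaRect((hi[:,:2]*1000).astype(np.float32)))
# bed
m=(hsv[...,1]<40)&(hsv[...,2]>110); m[:160]=0;m[260:]=0;m[:,:205]=0;m[:,310:]=0
_,l,s,_=cv2.connectedComponentsWithStats(m.astype(np.uint8)); i=1+s[1:,4].argmax(); m=l==i
P=W[m]; 
for _ in range(3):
    c=P.mean(0); n=np.linalg.svd(P-c,full_matrices=False)[2][2]; n*=np.sign(n[2]); P=P[abs((P-c)@n)<.006]
print('bed',len(P),c,n,np.degrees(np.arccos(n[2])))
# expected: tilt 30 deg; plane basis
a=np.cross(n,[0,0,1]);a/=np.linalg.norm(a);b=np.cross(n,a)
q=np.c_[(P-c)@a,(P-c)@b].astype(np.float32)*1000
r=cv2.minAreaRect(q);print(r)
for k in cv2.boxPoints(r)/1000: print(c+k[0]*a+k[1]*b)
cv2.imwrite('pics/crop.png',np.hstack([cv2.resize(p[185:295,350:460],(400,400),interpolation=3),cv2.resize(p[160:270,200:310],(400,400),interpolation=3)]))
```

```text
block 682 ((440.67657470703125, -130.23834228515625), (124.38318634033203, 437.653564453125), 72.11923217773438) [0.0132551  0.02076955 0.0296432  0.03382325 0.03964571]
 hi 390 [ 0.61806702 -0.16482418  0.04293217] lo 203 [ 0.61133661 -0.21708105  0.01779905]
((461.772216796875, -75.35055541992188), (94.39798736572266, 434.009033203125), 58.951053619384766)
plain 712 ((389.6142578125, -88.57394409179688), (86.09188079833984, 312.3747863769531), 43.06632614135742) [0.02533817 0.03068388 0.03314594 0.03543852 0.04097642]
 hi 637 [ 0.45036682 -0.15513224  0.04215648] lo 14 [ 0.43241045 -0.14247081  0.01800241]
((388.06884765625, -87.90678405761719), (84.5777587890625, 309.33526611328125), 43.0973014831543)
short 495 ((383.58538818359375, -175.4648895263672), (75.39669036865234, 426.46820068359375), 27.557159423828125) [0.01260586 0.02019917 0.02945575 0.03377019 0.04023937]
 hi 279 [ 0.45610408 -0.30185219  0.0589588 ] lo 157 [ 0.46003926 -0.34509986  0.01783218]
((379.3378601074219, -166.1930694580078), (68.57742309570312, 407.50054931640625), 28.665132522583008)
bed 281 [0.61332529 0.17960156 0.10626389] [-0.80580476 -0.51210668  0.29736415] 72.70064371862247
((0.638641357421875, 0.5823593139648438), (201.9031524658203, 21.17974281311035), 19.260595321655273)
[0.67167532 0.10038373 0.12795701]
[0.67294597 0.10946921 0.14704682]
[0.55399784 0.25971163 0.08345874]
[0.5527272  0.25062614 0.06436892]
```

View pics/crop.png

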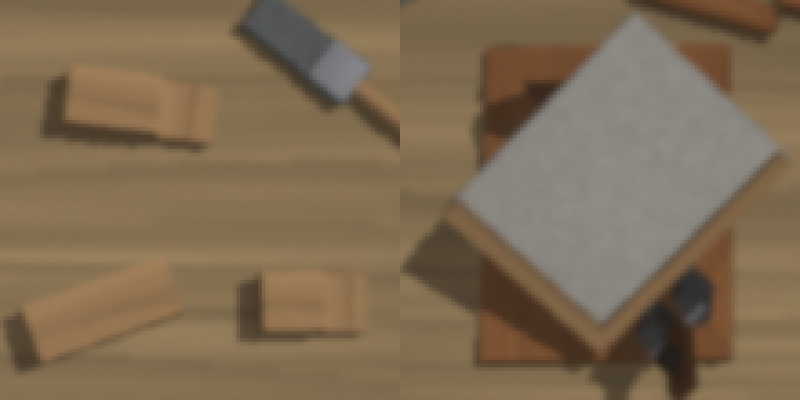

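Run:
```python
from h import *
z=np.load('top.npz'); p,W,d=z['p'],z['W'],z['d']
c=robot.calibration('top'); E=c['extrinsics']; C=-E[:3,:3].T@E[:3,3]
def ray(u,v): return E[:3,:3].T@np.array([(u-c['cx'])/c['fx'],(v-c['cy'])/c['fy'],1])
def onz(u,v,h): r=ray(u,v); return C+r*(h-C[2])/r[2]
# block
v,u=np.mgrid[0:480,0:640]; box=(u>360)&(u<412)&(v>198)&(v<230)&(d>0)
for lo,hi in((.028,.040),(.012,.024)):
    m=box&(W[...,2]>lo)&(W[...,2]<hi); m=cv2.morphologyEx(m.astype(np.uint8),cv2.MORPH_OPEN,np.ones((3,3)))>0
    P=W[m]; print(m.sum(),P.mean(0),cv2.minAreaRect((P[:,:2]*1000).astype(np.float32)), u[m].min(),u[m].max(),v[m].min(),v[m].max())
poly=np.array([[264.6,163.3],[304.5,201],[256.4,248.5],[215,215]])
m=np.zeros((480,640),np.uint8); cv2.fillPoly(m,[poly.astype(int)],1); m=(cv2.erode(m,np.ones((7,7)))>0)&(d>0)
P=W[m]; P=P[P[:,2]<.25]
for _ in range(6):
    c0=np.median(P,0) if _==0 else P.mean(0); A=np.c_[P[:,:2],np.ones(len(P))]; s=np.linalg.lstsq(A,P[:,2],rcond=None)[0]; r=P[:,2]-A@s; P=P[abs(r)<max(.005,1.5*r.std())]
n=np.array([-s[0],-s[1],1]);n/=np.linalg.norm(n); print('bed',len(P),s,n,np.degrees(np.arccos(n[2])),r.std())
X=[]
for a in poly:
    r=ray(*a); t=(s@[C[0],C[1],1]-C[2])/(r[2]-s[0]*r[0]-s[1]*r[1]); X.append(C+t*r)
X=np.array(X); print(X); 
print([np.linalg.norm(X[i]-X[(i+1)%4]) for i in range(4)])
```

```text
234 [ 0.62237115 -0.16728983  0.03360409] ((620.9535522460938, -166.87103271484375), (69.95519256591797, 46.604854583740234), 85.11102294921875) 369 393 203 219
117 [ 0.61490494 -0.22783631  0.01781054] ((614.385498046875, -226.95582580566406), (40.53486251831055, 41.02947998046875), 84.69586944580078) 394 408 208 221
bed 2116 [ 0.57421285  0.01912851 -0.24879621] [-0.49788954 -0.01658598  0.86708184] 29.87871904901408 0.002607106653232612
[[0.72087486 0.16253298 0.16824842]
 [0.63012519 0.05405358 0.11406374]
 [0.50523986 0.19058772 0.04496468]
 [0.59041522 0.30347682 0.09603286]]
[np.float64(0.15145713806106345), np.float64(0.1975160728965781), np.float64(0.15035541415654696), np.float64(0.20518277111809516)]
```

```bash
cat >> h.py <<'E'
X=np.array([[0.72087486,0.16253298,0.16824842],[0.63012519,0.05405358,0.11406374],[0.50523986,0.19058772,0.04496468],[0.59041522,0.30347682,0.09603286]])
nb=np.array([-0.4979,-0.0166,0.8671]); nb/=np.linalg.norm(nb)
xb=X[1]-X[2]+X[0]-X[3]; yb=X[3]-X[2]+X[0]-X[1]
xb/=np.linalg.norm(xb); yb/=np.linalg.norm(yb)
# symmetric orthogonalisation in plane
M=np.stack([xb,yb,nb],1); U,_,V=np.linalg.svd(M); B=U@V
B0=X.mean(0)-B@[.1,.075,0]
bed=lambda x,y,z: B0+B@(np.array([x,y,z])/1000)
def tgt(rot): # object rotation -> tool rotation (tool z=-obj z, tool x = s*obj x)
    return rot@np.diag([1,-1,-1])
def plan(pos,rot,mode='rt'):
    s=robot.read_state(); R0=R.from_rotvec(s['orientation']).as_matrix(); p0=s['tool_pos']
    w=R.from_matrix(R0.T@rot).as_rotvec(); d=np.asarray(pos)-p0
    print('t',round(s['t'],2),'q',s['q'].round(2),'F',s['force'].round(1))
    print('turn',w.round(4),'|',round(np.linalg.norm(w),3),'shift after',(rot.T@d*1000).round(1),'shift before',(R0.T@d*1000).round(1))
E
python3 - <<'E'
from h import *
s=robot.read_state(); R0=R.from_rotvec(s['orientation']).as_matrix(); print(R0.round(3)); print(B.round(3),B0.round(3), np.degrees(np.arccos(xb@yb)))
yaw=np.radians(-95.5)
for k in (0,np.pi):
    Rt=tgt(R.from_euler('z',yaw+k).as_matrix()); plan([.6192,-.1815,.45],Rt)
    Rt2=tgt(B@R.from_euler('z',k).as_matrix()); plan(bed(92,88,25+167),Rt2)
E
```

```text
[[-0.95   0.312 -0.001]
 [ 0.312  0.95  -0.002]
 [ 0.    -0.002 -1.   ]]
[[ 0.638  0.587 -0.498]
 [-0.684  0.729 -0.017]
 [ 0.353  0.351  0.867]] [0.504 0.191 0.044] 90.76847009360092
t 0.1 q [ 1.17  0.13  1.49  0.    1.52 -0.09] F [-0.3 -0.2  0.2]
turn [-1.0000e-03 -1.6000e-03 -1.7926e+00] | 1.793 shift after [ 706.4 -501.8  -46.2] shift before [-644.9 -578.8  -45.4]
t 0.1 q [ 1.17  0.13  1.49  0.    1.52 -0.09] F [-0.3 -0.2  0.2]
turn [ 0.6054 -0.3877 -2.6281] | 2.725 shift after [425.7 128.3 271.1] shift before [-433.5 -257.6  130.1]
t 0.1 q [ 1.17  0.13  1.49  0.    1.52 -0.09] F [-0.3 -0.2  0.2]
turn [-1.500e-03  1.000e-03  1.349e+00] | 1.349 shift after [-706.4  501.8  -46.2] shift before [-644.9 -578.8  -45.4]
t 0.1 q [ 1.17  0.13  1.49  0.    1.52 -0.09] F [-0.3 -0.2  0.2]
turn [-0.2838 -0.4431  0.4219] | 0.674 shift after [-425.7 -128.3  271.1] shift before [-433.5 -257.6  130.1]
```

{"fn": "apply_moves", "kwargs": {
  "series": [
    [[0,0,-4],[0,0,0.112]],
    [[0,0,-4],[0,0,0.112]],
    [[0,0,-4],[0,0,0.112]],
    [[0,0,-4],[0,0,0.112]],
    [[0,0,-4],[0,0,0.112]],
    [[0,0,-4],[0,0,0.112]],
    [[0,0,-4],[0,0,0.112]],
    [[0,0,-4],[0,0,0.112]],
    [[0,0,-4],[0,0,0.112]],
    [[0,0,-4],[0,0,0.112]],
    [[0,0,-4],[0,0,0.112]],
    [[0,0,-2],[0,0,0.112]]
  ],
  "claw": 1
}}

```text
t: 1.1
tool_pos: [0.1874, 0.5699, 0.4507]
orientation: [2.326, 2.112, -0.001]
force: [0.2, -0.2, 1.0]
opening: 0.0926
gripper_force: 0.0
```

{"fn": "apply_moves", "kwargs": {
  "series": [
    [[-29,21,0],[0,0,0]],
    [[-29,21,0],[0,0,0]],
    [[-29,21,0],[0,0,0]],
    [[-29,21,0],[0,0,0]],
    [[-29,21,0],[0,0,0]],
    [[-29,21,0],[0,0,0]],
    [[-29,21,0],[0,0,0]],
    [[-29,21,0],[0,0,0]],
    [[-29,21,0],[0,0,0]],
    [[-29,21,0],[0,0,0]],
    [[-29,21,0],[0,0,0]],
    [[-29,21,0],[0,0,0]]
  ]
}}

```text
t: 2.1
tool_pos: [0.4072, 0.1988, 0.4505]
orientation: [-2.32, -2.118, 0.0]
force: [1.0, 0.5, -0.4]
opening: 0.0931
gripper_force: 0.0
```

{"fn": "apply_moves", "kwargs": {
  "series": [
    [[-29,21,0],[0,0,0]],
    [[-29,21,0],[0,0,0]],
    [[-29,21,0],[0,0,0]],
    [[-29,21,0],[0,0,0]],
    [[-29,21,0],[0,0,0]],
    [[-29,21,0],[0,0,0]],
    [[-29,21,0],[0,0,0]],
    [[-29,21,0],[0,0,0]],
    [[-29,21,0],[0,0,0]],
    [[-29,21,0],[0,0,0]],
    [[-29,21,0],[0,0,0]],
    [[0,0,0],[0,0,0]]
  ]
}}

```text
t: 3.1
tool_pos: [0.6093, -0.1434, 0.448]
orientation: [-2.324, -2.112, 0.004]
force: [0.4, -0.0, -0.7]
opening: 0.093
gripper_force: 0.0
```

Run:
```python
from h import *
p,d,c=snap('wrist'); W=pts(d,c); cv2.imwrite('pics/w1.png',p); np.savez('w1.npz',p=p,d=d,W=W)
plan([.6192,-.1815,.45],tgt(R.from_euler('z',np.radians(-95.5)+np.pi).as_matrix()))
ok=(d>0)&(abs(W[...,0]-.62)<.1)&(abs(W[...,1]+.19)<.1)
for lo,hi in((.027,.042),(.011,.024)):
    m=cv2.morphologyEx((ok&(W[...,2]>lo)&(W[...,2]<hi)).astype(np.uint8),cv2.MORPH_OPEN,np.ones((9,9)))
    n,l,s,_=cv2.connectedComponentsWithStats(m); i=1+s[1:,4].argmax(); P=W[l==i]
    print(len(P),P.mean(0),cv2.minAreaRect((P[:,:2]*1000).astype(np.float32)))
```

```text
t 3.15 q [-0.31  0.18  1.35 -0.    1.61 -0.22] F [-0.5 -0.3 -0.3]
turn [-0.0031 -0.0001  0.0014] | 0.003 shift after [-39.2  14.5  -1.5] shift before [-39.2  14.4  -1.6]
2848 [ 0.61943633 -0.16425453  0.03430656] ((619.248779296875, -165.08621215820312), (75.73838806152344, 45.91469192504883), 82.91398620605469)
1264 [ 0.61169978 -0.22711642  0.0182795 ] ((611.72998046875, -227.45709228515625), (39.78425979614258, 45.94843292236328), 85.28561401367188)
```

View pics/w1.png

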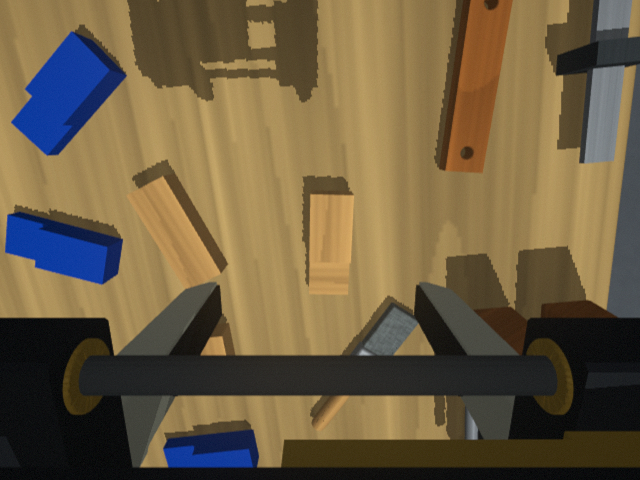

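{"fn": "apply_moves", "kwargs": {
  "series": [
    [[0,0,0],[-0.003,0,0.023]],
    [[-18,6,20],[0,0,0]],
    [[-18,6.5,25],[0,0,0]],
    [[0,0,30],[0,0,0]],
    [[0,0,30],[0,0,0]],
    [[0,0,30],[0,0,0]],
    [[0,0,25],[0,0,0]],
    [[0,0,25],[0,0,0]],
    [[0,0,20],[0,0,0]],
    [[0,0,15],[0,0,0]],
    [[0,0,0],[0,0,0]],
    [[0,0,0],[0,0,0]]
  ]
}}

```text
t: 4.15
tool_pos: [0.6163, -0.174, 0.2304]
orientation: [2.343, 2.092, 0.002]
force: [1.0, 0.2, 0.6]
opening: 0.093
gripper_force: 0.0
```

Run:
```python
from h import *
plan([.6175,-.1805,.192],tgt(R.from_euler('z',np.radians(-96.8)+np.pi).as_matrix()))
```

```text
t 4.15 q [-0.36  0.38  1.53  0.    1.24 -0.24] F [1.  0.2 0.6]
turn [ 0.0013 -0.0006  0.0053] | 0.005 shift after [-6.3  2.  38.4] shift before [-6.3  1.9 38.4]
```

{"fn": "apply_moves", "kwargs": {
  "series": [
    [[-6,2,10],[0,0,0.005]],
    [[0,0,14],[0,0,0]],
    [[0,0,14],[0,0,0]],
    [[0,0,0],[0,0,0]],
    [[0,0,0],[0,0,0]]
  ]
}}

```text
t: 4.57
tool_pos: [0.6174, -0.1814, 0.1908]
orientation: [-2.349, -2.085, -0.001]
force: [0.6, -0.3, -0.4]
opening: 0.093
gripper_force: 0.0
```

{"fn": "apply_moves", "kwargs": {
  "series": [
    [[0,0,0],[0,0,0]],
    [[0,0,0],[0,0,0]],
    [[0,0,0],[0,0,0]],
    [[0,0,0],[0,0,0]],
    [[0,0,0],[0,0,0]],
    [[0,0,0],[0,0,0]],
    [[0,0,0],[0,0,0]],
    [[0,0,0],[0,0,0]]
  ],
  "claw": 0,
  "newtons": 25
}}

```text
t: 5.23
tool_pos: [0.6183, -0.1816, 0.1929]
orientation: [2.348, 2.084, 0.003]
force: [0.7, 0.2, -0.9]
opening: 0.0454
gripper_force: 25.0
```

{"fn": "apply_moves", "kwargs": {
  "series": [
    [[0,0,-10],[0,0,0]],
    [[0,0,-20],[0,0,0]],
    [[0,0,-30],[0,0,0]],
    [[0,0,-30],[0,0,0]],
    [[0,0,-30],[0,0,0]],
    [[0,0,-30],[0,0,0]],
    [[0,0,-30],[0,0,0]],
    [[0,0,-30],[0,0,0]],
    [[0,0,-20],[0,0,0]],
    [[0,0,0],[0,0,0]],
    [[0,0,0],[0,0,0]],
    [[0,0,0],[0,0,0]]
  ]
}}

```text
t: 6.23
tool_pos: [0.6172, -0.1814, 0.421]
orientation: [2.349, 2.085, 0.001]
force: [0.4, 0.5, -3.4]
opening: 0.0457
gripper_force: 25.0
```

Run:
```python
from h import *
s=robot.read_state();print(s['opening'],s['gripper_force'],s['force'])
plan(bed(92,88,192+80),tgt(B@R.from_euler('z',np.pi).as_matrix()))
```

```text
0.04566579954914686 24.99519556760788 [ 0.3813854   0.46266923 -3.37857647]
t 6.23 q [-0.37  0.24  1.33  0.    1.57 -0.25] F [ 0.4  0.5 -3.4]
turn [-0.5127 -0.1693 -0.9188] | 1.066 shift after [368.6 160.8   4.5] shift before [ 350.4 -181.4   77.7]
```

{"fn": "apply_moves", "kwargs": {
  "series": [
    [[0,0,0],[-0.051,-0.017,-0.092]],
    [[0,0,0],[-0.051,-0.017,-0.092]],
    [[0,0,0],[-0.051,-0.017,-0.092]],
    [[0,0,0],[-0.051,-0.017,-0.092]],
    [[0,0,0],[-0.051,-0.017,-0.092]],
    [[0,0,0],[-0.051,-0.017,-0.092]],
    [[0,0,0],[-0.051,-0.017,-0.092]],
    [[0,0,0],[-0.051,-0.017,-0.092]],
    [[0,0,0],[-0.051,-0.017,-0.092]],
    [[0,0,0],[-0.051,-0.017,-0.092]],
    [[0,0,0],[0,0,0]],
    [[0,0,0],[0,0,0]]
  ]
}}

```text
t: 7.23
tool_pos: [0.6167, -0.1816, 0.4199]
orientation: [0.975, 2.469, 0.277]
force: [-0.5, -0.6, -2.3]
opening: 0.0458
gripper_force: 25.0
```

{"fn": "apply_moves", "kwargs": {
  "series": [
    [[23,10,0],[0,0,0]],
    [[23,10,0],[0,0,0]],
    [[23,10,0],[0,0,0]],
    [[23,10,0],[0,0,0]],
    [[23,10,0],[0,0,0]],
    [[23,10,0],[0,0,0]],
    [[23,10,0],[0,0,0]],
    [[23,10,0],[0,0,0]],
    [[23,10,0],[0,0,0]],
    [[23,10,0],[0,0,0]],
    [[23,10,0],[0,0,0]],
    [[23,10,0],[0,0,0]]
  ]
}}

```text
t: 8.23
tool_pos: [0.511, 0.0956, 0.3657]
orientation: [0.973, 2.466, 0.276]
force: [1.4, -0.9, -1.5]
opening: 0.0459
gripper_force: 25.0
```

{"fn": "apply_moves", "kwargs": {
  "series": [
    [[23,10,0],[0,0,0]],
    [[23,10,0],[0,0,0]],
    [[23,10,0],[0,0,0]],
    [[20,8,0],[0,0,0]],
    [[0,0,0],[0,0,0]],
    [[0,0,0],[0,0,0]]
  ]
}}

```text
t: 8.73
tool_pos: [0.4766, 0.184, 0.3473]
orientation: [0.968, 2.468, 0.275]
force: [0.6, -0.4, -1.6]
opening: 0.0459
gripper_force: 25.0
```

Run:
```python
from h import *
plan(bed(92,88,192+80),tgt(B@R.from_euler('z',np.pi).as_matrix()))
s=robot.read_state(); print(B.T@(s['tool_pos']-B0)*1000)
for n in('side','wrist'):
    p,d,c=snap(n); np.savez(n+'2.npz',p=p,d=d,W=pts(d,c)); cv2.imwrite(f'pics/{n}2.png',p)
p=cv2.imread('pics/side2.png')[120:280,210:410]; cv2.imwrite('pics/s2c.png',cv2.resize(p,None,fx=3.5,fy=3.5,interpolation=3))
```

```text
t 8.73 q [ 0.32 -0.32  2.06 -0.18  0.91 -0.42] F [ 0.6 -0.4 -1.6]
turn [-0.0036 -0.0002  0.0019] | 0.004 shift after [2.7 2.9 4.5] shift before [2.7 2.9 4.5]
[ 94.73997938  85.09664646 276.54172988]
```

View pics/s2c.png

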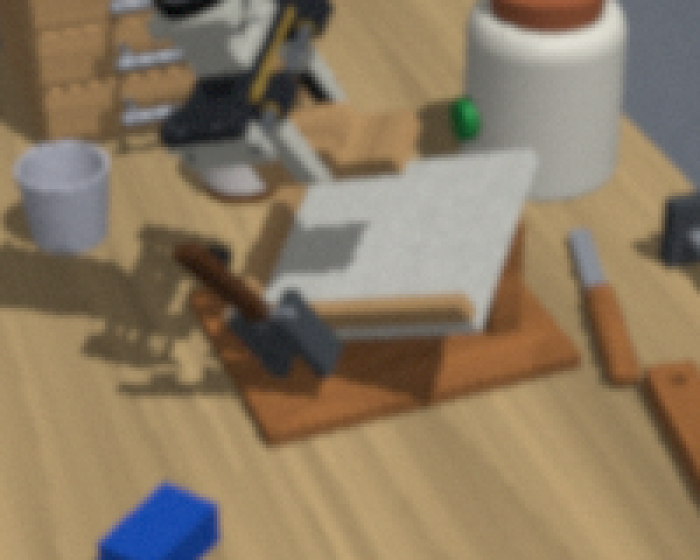

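View pics/wrist2.png

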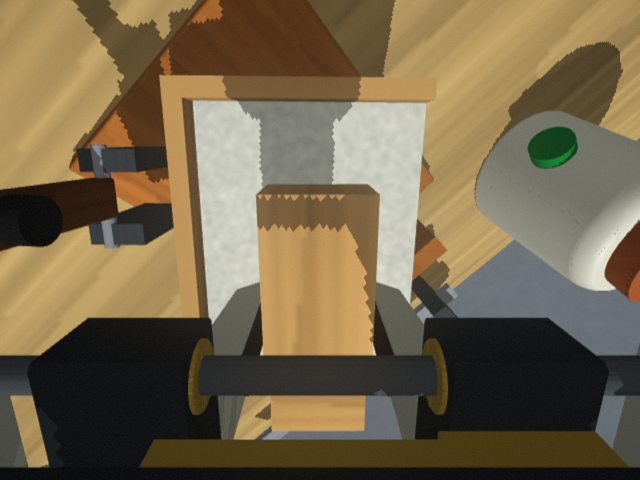

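Run:
```python
from h import *
z=np.load('wrist2.npz');p,d,W=z['p'],z['d'],z['W']
hsv=cv2.cvtColor(p,cv2.COLOR_BGR2HSV)
Q=(W-B0)@B*1000
m=(d>0)&(hsv[...,1]<45)&(hsv[...,2]>70); m[:95]=0;m[300:]=0;m[:,:190]=0;m[:,430:]=0
P=Q[m];P=P[abs(P[:,2])<25]
for _ in range(4):
    A=np.c_[P[:,:2],np.ones(len(P))]; s=np.linalg.lstsq(A,P[:,2],rcond=None)[0]; r=P[:,2]-A@s; P=P[abs(r)<2*r.std()]
print('plane z=ax+by+c',s,len(P),r.std(),'at(100,88)',s@[100,88,1])
print('range',P.min(0),P.max(0))
for u in (215,400): print('col',u,[Q[v,u].round(0).tolist() for v in (80,88,96,102,106,110)])
for v in (130,280): print('row',v,[Q[v,u].round(0).tolist() for u in (170,178,186,194,200,210)])
for v,u in((190,262),(190,376),(200,318),(186,318)): print(v,u,Q[v,u].round(1))
print('block underside est', )
```

```text
plane z=ax+by+c [4.30040438e-03 6.47588922e-05 1.20596049e+00] 25277 0.541635555703245 at(100,88) 1.6416997093780834
range [-2.2562332   1.89734537  0.13284303] [135.62637391 152.89491405   2.83393514]
col 215 [[-12.0, 24.0, 23.0], [-7.0, 24.0, 22.0], [-3.0, 23.0, 22.0], [-2.0, 18.0, 1.0], [1.0, 17.0, 1.0], [3.0, 18.0, 3.0]]
col 400 [[-12.0, 132.0, 20.0], [-7.0, 132.0, 22.0], [-3.0, 132.0, 22.0], [-1.0, 136.0, 5.0], [1.0, 136.0, 2.0], [3.0, 137.0, 2.0]]
row 130 [[16.0, -6.0, 21.0], [16.0, -0.0, 23.0], [16.0, 2.0, 16.0], [16.0, 3.0, 1.0], [16.0, 6.0, 1.0], [16.0, 13.0, 1.0]]
row 280 [[156.0, -62.0, -89.0], [157.0, -56.0, -92.0], [112.0, -5.0, 22.0], [113.0, 0.0, 21.0], [115.0, 3.0, 15.0], [120.0, 5.0, 3.0]]
190 262 [ 40.9  61.4 105.9]
190 376 [ 54.8 123.4   0.9]
200 318 [ 42.9  84.  118.8]
186 318 [40.9 84.  92.5]
block underside est
```

{"fn": "apply_moves", "kwargs": {
  "series": [
    [[0,5,10],[-0.004,0,0.002]],
    [[0,0,15],[0,0,0]],
    [[0,0,15],[0,0,0]],
    [[0,0,15],[0,0,0]],
    [[0,0,12],[0,0,0]],
    [[0,0,8],[0,0,0]],
    [[0,0,4],[0,0,0]],
    [[0,0,0],[0,0,0]],
    [[0,0,0],[0,0,0]]
  ]
}}

```text
t: 9.58
tool_pos: [0.5199, 0.1877, 0.2821]
orientation: [0.969, 2.463, 0.283]
force: [-0.5, 0.4, -2.3]
opening: 0.0455
gripper_force: 25.0
```

Run:
```python
from h import *
plan(bed(92,88,192),tgt(B@R.from_euler('z',np.pi).as_matrix()))
s=robot.read_state(); print(B.T@(s['tool_pos']-B0)*1000, B.T@s['force'])
```

```text
t 9.58 q [ 0.3  -0.12  2.02 -0.2   0.74 -0.41] F [-0.5  0.4 -2.3]
turn [ 0.0023  0.0016 -0.0011] | 0.003 shift after [ 4.8 -2.4  6.4] shift before [ 4.8 -2.4  6.3]
[ 96.83464203  90.37758171 198.3612908 ] [-1.4437105  -0.79713522 -1.72672846]
```

{"fn": "apply_moves", "kwargs": {
  "series": [
    [[0,0,1.5],[0,0,0]],
    [[0,0,1.5],[0,0,0]],
    [[0,0,1],[0,0,0]],
    [[0,0,0.5],[0,0,0]],
    [[0,0,0],[0,0,0]],
    [[0,0,0],[0,0,0]]
  ]
}}

```text
t: 10.08
tool_pos: [0.5219, 0.1883, 0.2779]
orientation: [0.968, 2.463, 0.283]
force: [0.1, 0.3, -1.4]
opening: 0.046
gripper_force: 25.0
```

{"fn": "apply_moves", "kwargs": {
  "series": [
    [[0,0,0.5],[0,0,0]],
    [[0,0,0.5],[0,0,0]],
    [[0,0,0],[0,0,0]],
    [[0,0,0],[0,0,0]]
  ]
}}

```text
t: 10.42
tool_pos: [0.5224, 0.1884, 0.278]
orientation: [0.968, 2.463, 0.283]
force: [-9.6, -0.7, 7.4]
opening: 0.0458
gripper_force: 25.0
```

{"fn": "apply_moves", "kwargs": {
  "series": [
    [[0,0,0.5],[0,0,0]],
    [[0,0,0.5],[0,0,0]],
    [[0,0,0],[0,0,0]],
    [[0,0,0],[0,0,0]]
  ]
}}

```text
t: 10.75
tool_pos: [0.5228, 0.1886, 0.2781]
orientation: [0.968, 2.463, 0.283]
force: [-19.5, -2.3, 18.6]
opening: 0.0462
gripper_force: 25.0
```

{"fn": "apply_moves", "kwargs": {
  "series": [
    [[0,0,-0.5],[0,0,0]],
    [[0,0,0],[0,0,0]],
    [[0,0,0],[0,0,0]]
  ]
}}

```text
t: 11.0
tool_pos: [0.5228, 0.1885, 0.2781]
orientation: [0.968, 2.462, 0.284]
force: [-11.7, -1.0, 10.9]
opening: 0.0457
gripper_force: 25.0
```

{"fn": "apply_moves", "kwargs": {
  "series": [
    [[0,0,0],[0,0,0]],
    [[0,0,0],[0,0,0]],
    [[0,0,0],[0,0,0]],
    [[0,0,0],[0,0,0]],
    [[0,0,0],[0,0,0]],
    [[0,0,0],[0,0,0]]
  ],
  "claw": 1
}}

```text
t: 11.5
tool_pos: [0.5227, 0.1882, 0.2765]
orientation: [0.968, 2.463, 0.283]
force: [0.7, -1.0, -0.5]
opening: 0.081
gripper_force: 0.0
```

{"fn": "apply_moves", "kwargs": {
  "series": [
    [[0,0,-8],[0,0,0]],
    [[0,0,-15],[0,0,0]],
    [[0,0,-15],[0,0,0]],
    [[0,0,-15],[0,0,0]],
    [[0,0,-15],[0,0,0]],
    [[0,0,-15],[0,0,0]],
    [[0,0,-15],[0,0,0]],
    [[0,0,0],[0,0,0]],
    [[0,0,0],[0,0,0]]
  ]
}}

```text
t: 12.25
tool_pos: [0.4738, 0.1867, 0.3628]
orientation: [0.967, 2.461, 0.285]
force: [0.3, 0.8, -0.1]
opening: 0.0931
gripper_force: 0.0
```

Run:
```python
from h import *
s=robot.read_state(); print(s['t'],s['opening'],B.T@(s['tool_pos']-B0)*1000)
p,d,c=snap('wrist'); W=pts(d,c); np.savez('wrist3.npz',p=p,d=d,W=W); cv2.imwrite('pics/wrist3.png',p)
Q=(W-B0)@B*1000-[-2,2,1.5]
for lo,hi in((29,39),(13,23)):
    m=(d>0)&(Q[...,2]>lo)&(Q[...,2]<hi)&(Q[...,0]>-1)&(Q[...,0]<190)&(Q[...,1]>(-1 if lo>20 else 4))&(Q[...,1]<140); m[330:]=0
    m=cv2.morphologyEx(m.astype(np.uint8),cv2.MORPH_OPEN,np.ones((9,9)))
    n,l,st,_=cv2.connectedComponentsWithStats(m)
    if n>1:
        P=Q[l==1+st[1:,4].argmax()]; print(len(P),P.mean(0),cv2.minAreaRect(P[:,:2].astype(np.float32)))
```

```text
12.25 0.09307734003817737 [ 96.64146386  90.82608598 291.29664459]
9327 [35.82723251 24.09164492 33.81395088] ((37.26599884033203, 23.66372299194336), (46.71485900878906, 75.40532684326172), 89.51898956298828)
3411 [98.6477031  25.41049972 18.09285001] ((99.14044952392578, 25.105152130126953), (42.35988235473633, 42.31842803955078), 89.44855499267578)
```

View pics/wrist3.png

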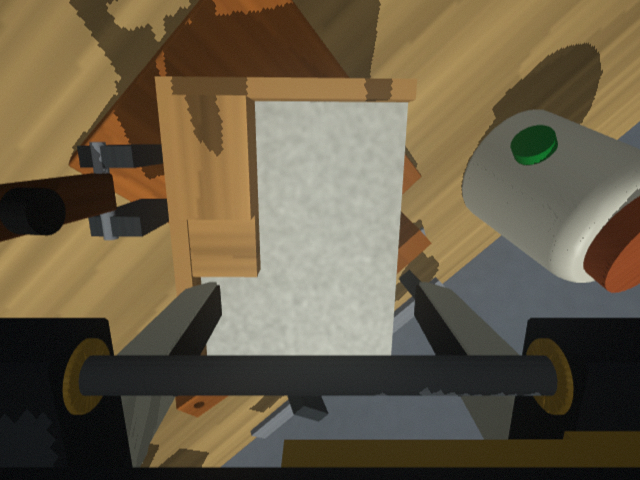

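```bash
cat >> h.py <<'E'
bt=lambda x,y,z: bed(x-2,y+2,z+1.5)
tb=lambda P: (np.asarray(P)-B0)@B*1000-[-2,2,1.5]
b=tgt(B@R.from_euler('z',np.pi).as_matrix()); zt=b[:,2]
ax=np.cross(zt,[0,0,-1.]); 
Rv=R.from_rotvec(ax/np.linalg.norm(ax)*np.arccos(-zt[2])).as_matrix()@b   # vertical tool
E
python3 - <<'E'
from h import *
z=np.load('wrist3.npz');p,d,W=z['p'],z['d'],z['W']; Q=tb(W.reshape(-1,3)).reshape(W.shape)
m=(d>0)&(Q[...,2]>58)&(abs(Q[...,0]-55)<25)&(Q[...,1]<0); m[320:]=0
P=Q[m]; print(len(P),P.min(0),P.max(0))
for a in range(60,170,10):
    k=P[(P[:,2]>=a)&(P[:,2]<a+10)]
    if len(k)>5: print(a,len(k),np.percentile(k[:,0],[5,95]).round(),np.percentile(k[:,1],[5,50,95]).round())
print(Rv.round(3)); print('tool axes in bed', (B.T@Rv).round(3))
plan(bt(55,-85,230)-Rv@[0,0,.186],Rv)
print('world tips start',bt(55,-75,130), 'paddle end',bt(55,-42,147))
E
```

```text
5456 [ 42.6120637  -46.50420029  58.04487596] [ 65.24069584 -22.5513795  125.10607927]
60 547 [43. 63.] [-32. -30. -29.]
70 633 [43. 63.] [-34. -32. -31.]
80 723 [43. 63.] [-36. -33. -32.]
90 253 [43. 54.] [-43. -35. -33.]
100 493 [43. 60.] [-42. -25. -24.]
110 1484 [44. 63.] [-39. -26. -24.]
120 1226 [47. 61.] [-39. -31. -26.]
[[-0.732  0.681 -0.   ]
 [ 0.681  0.732 -0.   ]
 [ 0.    -0.    -1.   ]]
tool axes in bed [[-0.933 -0.066 -0.353]
 [ 0.066  0.934 -0.351]
 [ 0.353 -0.351 -0.867]]
t 12.3 q [ 0.33 -0.34  2.05 -0.18  0.93 -0.42] F [-0.1  0.3 -1.1]
turn [3.711e-01 3.714e-01 2.000e-04] | 0.525 shift after [   8.  -138.3  -58.9] shift before [ -22.7 -107.6 -102.8]
world tips start [0.42927204 0.09972588 0.15126245] paddle end [0.44019124 0.12350507 0.17759343]
```

{"fn": "apply_moves", "kwargs": {
  "series": [
    [[-10,10,-25],[0,0,0]],
    [[-10,10,-25],[0,0,0]],
    [[-10,10,-25],[0,0,0]],
    [[-10,10,-25],[0,0,0]],
    [[0,0,0],[0.074,0.074,0]],
    [[0,0,0],[0.074,0.074,0]],
    [[0,0,0],[0.074,0.074,0]],
    [[0,0,0],[0.074,0.074,0]],
    [[0,0,0],[0.075,0.075,0]],
    [[0,0,0],[0,0,0]],
    [[0,0,0],[0,0,0]]
  ],
  "claw": 0
}}

```text
t: 13.22
tool_pos: [0.4736, 0.1864, 0.4744]
orientation: [-1.151, -2.923, 0.002]
force: [0.4, 0.2, -1.3]
opening: 0.0243
gripper_force: 0.0
```

Run:
```python
from h import *
plan(bt(55,-98,125)-Rv@[0,0,.186],Rv)
s=robot.read_state(); print(s['tool_pos'],s['opening'])
```

```text
t 13.22 q [ 0.27 -0.14  1.63 -0.    1.65 -0.55] F [ 0.4  0.2 -1.3]
turn [-0.0015  0.0005 -0.001 ] | 0.002 shift after [ -29.8 -113.4  149.6] shift before [ -29.9 -113.1  149.7]
[0.47362811 0.18639142 0.47440857] 0.024314110369083167
```

{"fn": "apply_moves", "kwargs": {
  "series": [
    [[-10,-28,0],[0,0,0]],
    [[-10,-28,0],[0,0,0]],
    [[-10,-29,0],[0,0,0]],
    [[0,-28,0],[0,0,0]],
    [[0,0,10],[0,0,0]],
    [[0,0,30],[0,0,0]],
    [[0,0,30],[0,0,0]],
    [[0,0,30],[0,0,0]],
    [[0,0,25],[0,0,0]],
    [[0,0,15],[0,0,0]],
    [[0,0,10],[0,0,0]],
    [[0,0,0],[0,0,0]]
  ]
}}

```text
t: 14.22
tool_pos: [0.4166, 0.0835, 0.3236]
orientation: [-1.148, -2.922, 0.003]
force: [0.3, 0.9, 0.7]
opening: 0.0003
gripper_force: 0.0
```

Run:
```python
from h import *
plan(bt(55,-98,125)-Rv@[0,0,.186],Rv)
s=robot.read_state(); print(s['tool_pos'],s['opening'])
p,d,c=snap('side'); cv2.imwrite('pics/s3.png',cv2.resize(p[80:280,190:400],None,fx=2.8,fy=2.8,interpolation=3))
```

```text
t 14.22 q [ 0.08 -0.31  2.05 -0.    1.4  -0.74] F [0.3 0.9 0.7]
turn [-0.0025 -0.0009  0.0003] | 0.003 shift after [-1.5  0.8 -1.2] shift before [-1.5  0.8 -1.2]
[0.41659068 0.08345376 0.32361159] 0.00033374056677152675
```

View pics/s3.png

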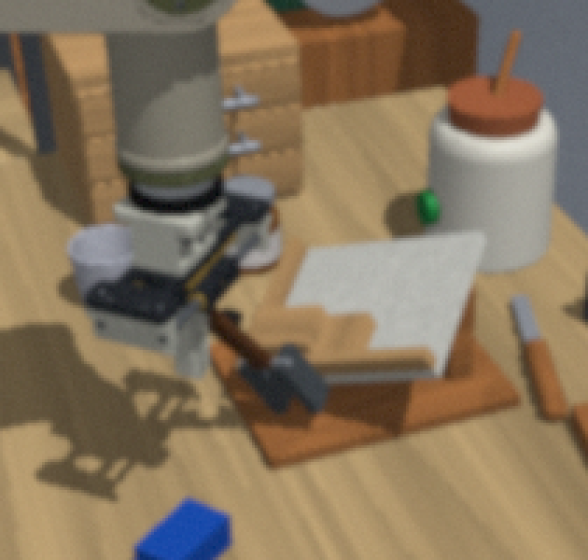

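Run:
```python
from h import *
s=robot.read_state(); tip=tb(s['tool_pos']+Rv@[0,0,.186]); print(tip)
prev=tip
for th in (1.74,1.6,1.45,1.3,1.15,1.0,.85,.7,.55,.4,.28,.18,.1,0):
    c,sn=np.cos(th),np.sin(th); T=np.array([55,-35+80*c-6*sn-11.2,52+80*sn+6*c+4.2])
    print(th,T.round(), (Rv.T@B@(T-prev)).round(1)); prev=T
```

```text
[ 54.22722279 -98.10979985 126.06981629]
1.74 [ 55. -66. 134.] [  4.3  27.5 -18.6]
1.6 [ 55. -55. 136.] [ 1.4  9.6 -5.6]
1.45 [ 55. -43. 136.] [ 0.9 11.1 -4.5]
1.3 [ 55. -31. 135.] [ 0.3 11.7 -2.9]
1.15 [ 55. -19. 132.] [-0.4 11.9 -1.3]
1.0 [ 55.  -8. 127.] [-1.  12.   0.4]
0.85 [ 55.   2. 120.] [-1.6 11.7  2.1]
0.7 [ 55.  11. 112.] [-2.2 11.2  3.7]
0.55 [ 55.  19. 103.] [-2.7 10.5  5.3]
0.4 [55. 25. 93.] [-3.2  9.5  6.7]
0.28 [55. 29. 84.] [-2.9  6.7  6.3]
0.18 [55. 31. 76.] [-2.5  4.9  5.8]
0.1 [55. 33. 70.] [-2.1  3.5  5. ]
0 [55. 34. 62.] [-2.7  3.7  6.5]
```

{"fn": "apply_moves", "kwargs": {
  "series": [
    [[2,9,-6],[0,0,0]],
    [[1,9,-6],[0,0,0]],
    [[1,9,-6],[0,0,0]],
    [[1,5,-3],[0,0,0]],
    [[0.5,5,-2.5],[0,0,0]],
    [[0.5,5.5,-2.5],[0,0,0]],
    [[0.5,5.5,-2],[0,0,0]],
    [[0,6,-1.5],[0,0,0]],
    [[0,6,-1.5],[0,0,0]],
    [[0,0,0],[0,0,0]]
  ]
}}

```text
t: 15.1
tool_pos: [0.4542, 0.1324, 0.3575]
orientation: [-1.149, -2.924, 0.0]
force: [-0.4, 0.4, -0.7]
opening: 0.0005
gripper_force: 0.0
```

{"fn": "apply_moves", "kwargs": {
  "series": [
    [[0,6,-1],[0,0,0]],
    [[0,6,0],[0,0,0]],
    [[-0.5,6,0],[0,0,0]],
    [[-0.5,6,0.5],[0,0,0]],
    [[-0.8,6,1],[0,0,0]],
    [[-0.8,6,1],[0,0,0]],
    [[-1,5.5,2],[0,0,0]],
    [[-1.2,5.5,2],[0,0,0]],
    [[0,0,0],[0,0,0]]
  ]
}}

```text
t: 15.85
tool_pos: [0.4898, 0.1634, 0.3514]
orientation: [-1.149, -2.923, 0.0]
force: [-0.5, -0.4, -0.2]
opening: 0.0002
gripper_force: 0.0
```

Run:
```python
from h import *
s=robot.read_state(); print(tb(s['tool_pos']+Rv@[0,0,.186]).round(1),B.T@s['force'],s['t'])
p,d,c=snap('side'); cv2.imwrite('pics/s4.png',cv2.resize(p[80:280,190:400],None,fx=2.8,fy=2.8,interpolation=3))
```

```text
[ 55.   12.  111.1] [-0.09194404 -0.63833884  0.03627812] 15.85
```

View pics/s4.png

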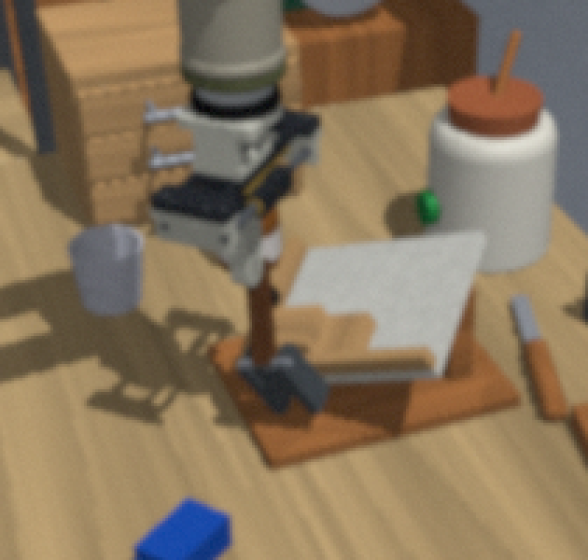

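{"fn": "apply_moves", "kwargs": {
  "series": [
    [[-1.2,5,2.5],[0,0,0]],
    [[-1.4,5,2.5],[0,0,0]],
    [[-1.5,5,3.2],[0,0,0]],
    [[-1.5,4.5,3.5],[0,0,0]],
    [[-1.5,3.5,3.2],[0,0,0]],
    [[-1.5,3.3,3.2],[0,0,0]],
    [[-1.3,2.5,3],[0,0,0]],
    [[-1.3,2.5,3],[0,0,0]],
    [[0,0,0],[0,0,0]],
    [[0,0,0],[0,0,0]]
  ]
}}

```text
t: 16.73
tool_pos: [0.5186, 0.1779, 0.3271]
orientation: [-1.149, -2.923, 0.002]
force: [0.0, 0.3, -0.4]
opening: 0.0006
gripper_force: 0.0
```

Run:
```python
from h import *
s=robot.read_state(); print(tb(s['tool_pos']+Rv@[0,0,.186]).round(1),B.T@s['force'],s['t'])
print(Rv.T@B@np.array([0,0,-1.]),Rv.T@B@np.array([0,1.,0]))
```

```text
[54.9 31.  75.4] [-0.27789082  0.07795247 -0.34801827] 16.7333
[-0.35327971  0.35123028  0.86708174] [ 0.06645801  0.93392753 -0.35123028]
```

{"fn": "apply_moves", "kwargs": {
  "series": [
    [[-0.7,1,1.7],[0,0,0]],
    [[-0.7,1,1.7],[0,0,0]],
    [[-0.7,1,1.7],[0,0,0]],
    [[-0.7,0.7,1.7],[0,0,0]],
    [[0,0,0],[0,0,0]]
  ]
}}

```text
t: 17.15
tool_pos: [0.5234, 0.1789, 0.3206]
orientation: [-1.15, -2.923, 0.001]
force: [-0.0, 0.1, 1.2]
opening: 0.0006
gripper_force: 0.4
```

{"fn": "apply_moves", "kwargs": {
  "series": [
    [[-0.7,0.7,1.7],[0,0,0]],
    [[-0.4,0.4,0.9],[0,0,0]],
    [[0,0,0],[0,0,0]]
  ]
}}

```text
t: 17.4
tool_pos: [0.5249, 0.1789, 0.3181]
orientation: [-1.15, -2.923, 0.001]
force: [-0.6, 0.9, 1.2]
opening: 0.0002
gripper_force: 0.5
```

{"fn": "apply_moves", "kwargs": {
  "series": [
    [[-0.4,0.4,0.9],[0,0,0]],
    [[-0.4,0.4,0.9],[0,0,0]],
    [[0,0,0],[0,0,0]]
  ]
}}

```text
t: 17.65
tool_pos: [0.526, 0.179, 0.3163]
orientation: [-1.149, -2.923, 0.001]
force: [0.2, -0.3, 1.5]
opening: 0.0001
gripper_force: 0.6
```

{"fn": "apply_moves", "kwargs": {
  "series": [
    [[-0.4,0.4,0.9],[0,0,0]],
    [[-0.4,0.4,0.9],[0,0,0]],
    [[0,0,0],[0,0,0]]
  ]
}}

```text
t: 17.9
tool_pos: [0.5269, 0.1791, 0.3153]
orientation: [-1.149, -2.923, 0.001]
force: [-4.8, 0.2, 8.6]
opening: 0.0004
gripper_force: 4.7
```

{"fn": "apply_moves", "kwargs": {
  "series": [
    [[-0.4,0.4,0.9],[0,0,0]],
    [[0,0,0],[0,0,0]],
    [[0,0,0],[0,0,0]]
  ]
}}

```text
t: 18.15
tool_pos: [0.5272, 0.1791, 0.315]
orientation: [-1.149, -2.923, 0.002]
force: [-9.7, -0.9, 13.6]
opening: 0.0006
gripper_force: 8.3
```

Run:
```python
from h import *
s=robot.read_state(); print(tb(s['tool_pos']+Rv@[0,0,.186]).round(1),B.T@s['force'],s['t'],s['gripper_force'])
```

```text
[55.3 32.6 60.6] [-0.76947729 -1.55562986 16.66468827] 18.15 8.291841857135296
```

{"fn": "apply_moves", "kwargs": {
  "series": [
    [[0,0,0],[0,0,0]],
    [[0.4,-0.4,-0.9],[0,0,0]],
    [[0.7,-0.7,-1.7],[0,0,0]],
    [[3.5,-3.5,-8.7],[0,0,0]],
    [[7,-7,-17.4],[0,0,0]],
    [[7,-7,-17.4],[0,0,0]],
    [[7,-7,-17.4],[0,0,0]],
    [[0,0,-30],[0,0,0]],
    [[0,0,-30],[0,0,0]],
    [[0,0,0],[0,0,0]],
    [[0,0,0],[0,0,0]]
  ]
}}

```text
t: 19.07
tool_pos: [0.4917, 0.1778, 0.4401]
orientation: [1.148, 2.92, 0.003]
force: [-0.7, -0.6, -0.2]
opening: 0.0004
gripper_force: 0.0
```

Run:
```python
from h import *
p,d,c=snap('wrist'); W=pts(d,c); Q=tb(W.reshape(-1,3)).reshape(W.shape)
a=cv2.resize(p,(480,360)); q,_,_=snap('side'); a2=cv2.resize(q[140:260,240:360],(360,360),interpolation=3)
cv2.imwrite('pics/f.png',np.hstack([a[:,:440],a2]))
def top(lo,hi,x0,x1,y0,y1):
    m=(d>0)&(Q[...,2]>lo)&(Q[...,2]<hi)&(Q[...,0]>x0)&(Q[...,0]<x1)&(Q[...,1]>y0)&(Q[...,1]<y1); m[320:]=0
    return Q[cv2.morphologyEx(m.astype(np.uint8),cv2.MORPH_OPEN,np.ones((5,5)))>0]
for n,r in dict(thick=(29,38,-1,110,-3,70),tongue=(13,23,70,140,4,70)).items():
    P=top(*r); print(n,len(P),P.min(0).round(1),P.max(0).round(1),cv2.minAreaRect(P[:,:2].astype(np.float32)) if len(P) else '')
P=top(44,85,44,66,-20,75)
if len(P): print('paddle slope',np.polyfit(P[:,1],P[:,2],1),P[:,1].min(),P[:,1].max())
```

```text
thick 2778 [ 0.1  0.2 29. ] [75.  47.4 36. ] ((37.472564697265625, 23.63682746887207), (46.994781494140625, 74.76423645019531), 89.39053344726562)
tongue 560 [75.5 24.8 13.8] [101.2  46.8  20.4] ((88.30154418945312, 36.443687438964844), (25.435678482055664, 21.878664016723633), 4.126864433288574)
paddle slope [-9.73485409e-03  5.78038111e+01] -19.960375052715413 61.02644360473804
```

View pics/f.png

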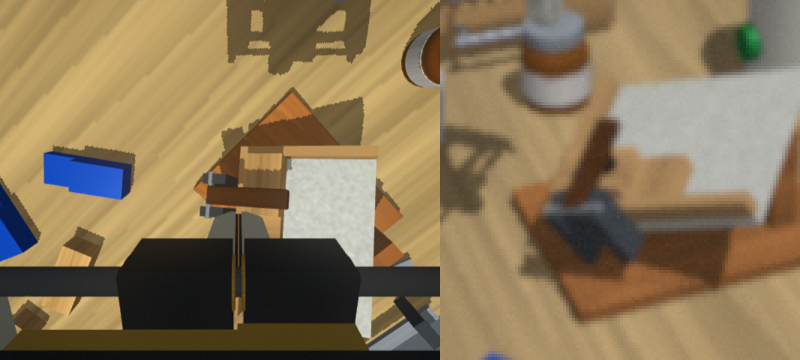

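The paddle (at about (260,197)) lies across the block with slope ≈ -0.01 rad. The block is home: its thick part is centred at (37.5, 23.6) mm and square to the fences. Handing in.

```bash
python3 -c "
from plant import robot
print(robot.close_job())"
```

```text
the job is handed in; nothing more can be done
None
```

I handed in the job at about 19 s: the long maple block slid fully home against both fences, and the paddle was pressed on it at an estimated 19 N and left resting there (slope about -0.01 rad). The hand-in returned no verdict.

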